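# Nest the steel tumblers in one stack

### The arm

A 6-joint arm with a two-finger parallel gripper is mounted at the origin on a cart in front of the work surface, level with it; the furniture and walls round the work are solid. World frame = base frame: x ahead of the robot, y to its left, z up, the work surface at z = 0. Lengths are in m, angles in rad, forces in N, time in s.
With the tool pointing down it reaches from about 0.325 to 0.75 m from the base axis. Payload 7.6 kg.
Tool frame: the origin (TCP) lies at the very end of the fingers, on their centre line; the grasp point (between the pads) lies 19 mm behind it; z points along the fingers, y is the line along which they close (so a half turn about z gives the same grasp; the last joint's range is limited). The gripper opens to 85 mm and grips with 20 to 120 N. Pads are 22 mm wide; open, the fingers measure 114 mm over their backs; the gripper's body (76 mm by 85 mm) begins 54 mm behind the grasp point. The pads swing forward as they close: fully open they stand 13 mm farther back than shut.
Start: joints at [-1.306, 0.052, 1.401, -0, 1.689, -0.07], TCP at [0.173, -0.496, 0.194] pointing down, gripper open.
Joint ranges: [-2.9, 2.9], [-0.91, 2.17], [0.12, 2.37], [-1.06, 4.2], [0.26, 2.73], [-2.93, 2.93]. Speed limits (rad/s): [2.57, 2.57, 3.01, 3.14, 3.14, 3.14].

### API

Orientations are given as a 3x3 rotation matrix whose columns are the frame's x, y, z axes.
In Python, from workcell import bot, cams gives the robot as it stands.
- The arm moves only by the tool carry_out, never from a script. Its argument "motion" is a list of rows, each a list of 7 numbers: the finger opening in cm, from 0 to 8.54, then the shift along the tool's x, y, z in cm, then the turn, a rotation vector about the tool's x, y, z in rad. A call has 1 to 8 rows; each row is the pose to reach, as a shift and turn from the pose commanded when the call began, along the tool's axes at that moment; what a row does not reach only later rows make up. A row lasts 1/12 s, in which the tool goes at most 41.7 mm and 7.16 degrees, less where a joint would pass 70% of its speed; a pose out of reach is approached as far as the arm can. A call with a gripper value outside its range is refused whole. The fingers move at their own pace and stop on an object; the grip force is fixed at half the most. Time passes only in rows, so rows that repeat a pose let the fingers close. It gives the time, the measured TCP pose, the force, the opening and the grip force at its end, in the units of the state.
- bot.sense(): the state, without advancing time (a new reading comes with each control period).
- cams.camera(name): name is "scene" or "top" or "wrist"; returns a dict with "color" (400x640x3 uint8, blue, green, red), "z_map" (400x640 float32, m along the optical axis (not along the pixel's ray), 0 where there is no reading), "fx", "fy", "cx", "cy" (pixels), "distortion" ([k1, k2, p1, p2, k3] as OpenCV has them; the pictures are not rectified), "R" (3x3) and "t" (3): a world point X has camera coordinates R X + t; the wrist camera has in their place "hand_eye" (4x4, takes a point from camera to tool coordinates, whose origin is the TCP and whose axes are the flange's). Camera axes: x right, y down, z forward; pixel columns grow to the right and rows downward; lengths in m; the calibration is good to about 2 mm. A picture is of the moment at which its call begins: read the wrist's pose just before it.
- bot.hand_in(): hands the job in; it is judged then, once.
The state is a dict: "clock": time; "qpos": joint angles; "dq": joint speeds; "effort": joint torques, N m; "ee_pos": TCP position; "tool_rot": TCP orientation; "wrist_force": force on the tool from outside, world axes, zero at the start; "ft_torque": the same for the moment, N m; "width": opening from 0.0 (shut) to 1.0 (fully open); "grasp_force": force on a finger pad.
Only numpy, scipy, OpenCV 4.12 (cv2) and the standard library are available. Lean on these libraries where they do the work, as an engineer would, in place of code of your own. Each camera call takes 0.05 s, during which the arm holds its last target. There are 200 camera calls.

### The job

Clear the worktop by stacking the three steel tumblers: one after the other, lower the two that stand on the worktop mouth up into the one in the round wooden stand, so that all three make one straight nested stack in the stand. Let each come to rest lightly in the one below and let go; do not drop it in or press it down, or the tumblers wedge tight. Leave the mug, the timer and the bowl where they are.

Things in the scene. Friction and masses are not known exactly. Their poses are not given: they have to be found in the camera images.
- tumbler_a_mid (a point): Grey steel tumbler with a thin black ring, upright on the worktop, open at the top, 106 mm tall, 62 mm across the rim, foot 42 mm. All three are alike; either loose one may go in first. The top 23 mm are a straight upright collar 62 mm across: grip it there. This point is its centre (53 mm above the foot, 53 mm below the rim); z is its axis, up out of the mouth.
- tumbler_b_mid (a point): The other loose tumbler on the worktop, same shape and same point as tumbler_a_mid.
- tumbler_c_mid (a point): The tumbler that stands upright in the wooden stand, loose in its recess; same shape, same point. A tumbler lowered into another comes to rest on the taper with its centre 45 mm above the other's centre (its rim 45 mm above the other's rim); the sides then touch all round, and pushing only wedges them.
- stand: Round dark wooden stand fixed to the worktop, 84 mm across, 14 mm high, with a recess 49 mm wide whose floor is 6 mm above the worktop. Origin: centre of its underside.
- tumbler_a: The same tumbler as tumbler_a_mid; origin at the centre of its foot. Outside: straight cone from 42 mm at the foot to 62 mm at 83 mm height, then the straight collar. Inside: same slope (0.12 mm of radius per mm), wall 5.4 mm on the cone, 2.7 mm at the lip, mouth 56 mm wide. Loose tumblers weigh 125 to 235 g.
- tumbler_b: The same tumbler as tumbler_b_mid; origin at the centre of its foot.
- tumbler_c: The same tumbler as tumbler_c_mid; origin at the centre of its foot.
- timer_mid (a point): Bystander: white round kitchen timer, 68 mm wide, 58 mm high; its centre.
- mug_mid (a point): Bystander: pale mug with a handle, 78 mm wide and 101 mm high; centre of its round body, half-way up.
- rice_bowl_mid (a point): Bystander: small white bowl, 115 mm wide, 52 mm high; its centre.

How it is judged:
By the outcome, as a careful person would: the job done as asked, in the order asked, and still so for the second after the job is handed in, with the robot touching nothing.
It also fails if it takes over 64 s, if anything falls off the work surface, if the arm or the gripper's body presses on something with over 40 N, if the wrist force passes 120 N, or if a joint passes its speed limit or range.

## Working session

There is one attempt and no reset: what is moved stays moved. The work goes in short steps, Python scripts to look and compute and a tool call to move; the robot and the scene stay as the last step left them, time stands still between calls to the robot, and variables do not carry over. Pictures are saved under pics/ and viewed, at most 10 in all, crops included, and the job is handed in when it is done.

Besides the shell and the picture viewer there is one more tool, called after "Call:" as name(argument=value, ...), one argument or row to a line, values as JSON. carry_out: Moves the arm, as the interface text tells. Its arguments: {"type":"object","properties":{"motion":{"type":"array","items":{"type":"array","items":{"type":"number"}}}},"required":["motion"]}

```bash
mkdir -p pics
cat > h.py <<'E'
import numpy as np, cv2
from workcell import bot, cams
def grab(n):
    s=bot.sense(); c=cams.camera(n)
    if n=="wrist":
        T=np.eye(4);T[:3,:3]=s["tool_rot"];T[:3,3]=s["ee_pos"];M=T@np.array(c["hand_eye"])
    else:
        M=np.eye(4);R=np.array(c["R"]);M[:3,:3]=R.T;M[:3,3]=-R.T@np.array(c["t"])
    c["M"]=M;return s,c
def cloud(c):
    z=c["z_map"];h,w=z.shape
    u,v=np.meshgrid(np.arange(w),np.arange(h))
    K=np.array([[c["fx"],0,c["cx"]],[0,c["fy"],c["cy"]],[0,0,1]])
    p=cv2.undistortPoints(np.stack([u,v],-1).reshape(-1,1,2).astype(np.float64),K,np.array(c["distortion"])).reshape(h,w,2)
    P=np.dstack([p*z[...,None],z])
    W=P@c["M"][:3,:3].T+c["M"][:3,3]; W[z==0]=np.nan
    return W
E
python3 - <<'E'
from h import *
s,c=grab("top"); cv2.imwrite("pics/top.png",c["color"]); np.save("top.npy",cloud(c))
s2,d=grab("scene"); cv2.imwrite("pics/scene.png",d["color"]); np.save("scene.npy",cloud(d))
print({k:np.round(v,3) for k,v in s2.items()}); print(c["M"].round(3)); print(d["M"].round(3))
E
```

```text
{'clock': np.float64(0.05), 'qpos': array([-1.306,  0.053,  1.402, -0.   ,  1.689, -0.07 ]), 'dq': array([ 0.001,  0.001, -0.001, -0.   ,  0.001, -0.001]), 'effort': array([ 1.0000e-03, -3.8296e+01, -3.6137e+01, -0.0000e+00,  5.0000e-03,
        0.0000e+00]), 'ee_pos': array([ 0.172, -0.495,  0.193]), 'tool_rot': array([[ 0.944,  0.329, -0.   ],
       [ 0.329, -0.944,  0.002],
       [ 0.   , -0.002, -1.   ]]), 'wrist_force': array([-0.836, -0.578,  0.332]), 'ft_torque': array([ 0.019,  0.005, -0.004]), 'grasp_force': np.float64(0.0), 'width': np.float64(1.003)}
[[-0.009 -0.992  0.124  0.479]
 [-1.     0.008 -0.003 -0.025]
 [ 0.002 -0.124 -0.992  0.953]
 [ 0.     0.     0.     1.   ]]
[[-0.692 -0.349  0.632 -0.206]
 [-0.722  0.321 -0.613  0.758]
 [ 0.011 -0.88  -0.474  0.681]
 [ 0.     0.     0.     1.   ]]
```

View pics/top.png

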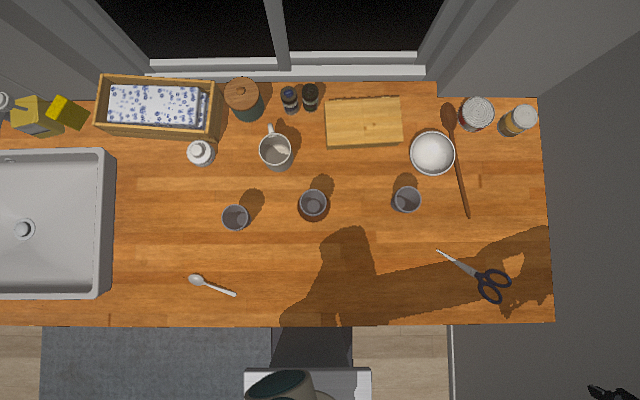

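View pics/scene.png

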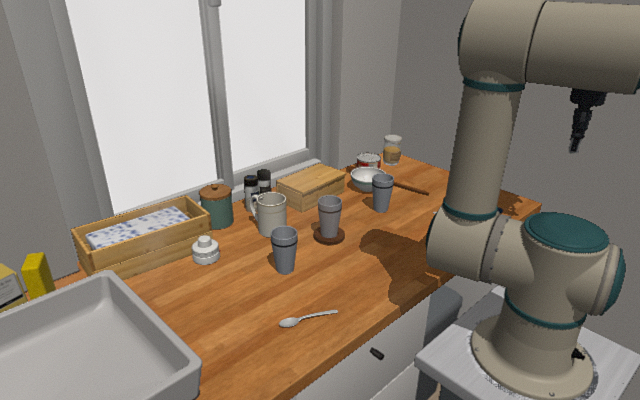

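The top view shows loose tumblers at px (235,217) and (407,200), and the stand tumbler at (313,204). The mug is at (275,150), the timer at (201,152) and the bowl at (432,153).

Run:
```python
from h import *
from scipy.optimize import least_squares
T=np.load("top.npy");S=np.load("scene.npy")
for n,(u,v) in dict(a=(235,217),c=(313,204),b=(407,200)).items():
    P=T[v-26:v+26,u-26:u+26].reshape(-1,3);P=P[np.isfinite(P[:,2])]
    zt=np.percentile(P[:,2],99.5); m=P[P[:,2]>zt-.008]
    f=lambda m:least_squares(lambda q:np.hypot(m[:,0]-q[0],m[:,1]-q[1])-.0295,m[:,:2].mean(0),loss="soft_l1",f_scale=.002).x
    c=f(m)
    q=S.reshape(-1,3);q=q[np.isfinite(q[:,2])];k=q[(np.hypot(*(q[:,:2]-c).T)<.045)&(q[:,2]>zt-.01)]
    k2=q[(np.hypot(*(q[:,:2]-c).T)<.045)&(q[:,2]>.03)]
    print(n,"top",c.round(4),zt.round(4),len(m),"scene",f(k).round(4),k2[:,2].max().round(4),len(k))
for n,(u,v) in dict(mug=(275,150),timer=(201,152)).items():
    P=T[v-26:v+26,u-26:u+26].reshape(-1,3);P=P[P[:,2]>.03];print(n,P.min(0).round(3),P.max(0).round(3))
print(T[10:90:10,285].round(2).tolist())
```

```text
a top [0.5286 0.1644] 0.1076 136 scene [0.5257 0.1649] 0.1086 214
c top [ 0.5616 -0.0171] 0.1136 126 scene [ 0.559  -0.0167] 0.1155 175
b top [ 0.5675 -0.2371] 0.1073 134 scene [ 0.5648 -0.2377] 0.1093 148
mug [0.651 0.034 0.03 ] [0.761 0.11  0.104]
timer [0.669 0.232 0.03 ] [0.768 0.338 0.102]
[[nan, nan, nan], [nan, nan, nan], [0.92, 0.04, 0.22], [0.92, 0.04, 0.19], [0.92, 0.05, 0.14], [0.92, 0.05, 0.09], [0.92, 0.05, 0.04], [0.9, 0.06, 0.0]]
```

Call:
carry_out(
  motion=[
    [8.54, 3.8, -0.95, 0, 0, 0, 0],
    [8.54, 7.6, -1.9, 0, 0, 0, 0],
    [8.54, 11.4, -2.85, 0, 0, 0, 0],
    [8.54, 15.2, -3.8, 0, 0, 0, 0],
    [8.54, 19, -4.75, 0, 0, 0, 0],
    [8.54, 22.8, -5.7, 0, 0, 0, 0],
    [8.54, 26.6, -6.65, 0, 0, 0, 0],
    [8.54, 30.4, -7.6, 0, 0, 0, 0],
  ],
)

```text
clock: 0.77
ee_pos: [0.436, -0.3227, 0.1939]
tool_rot: [[0.944, 0.329, -0.0], [0.329, -0.944, 0.0], [-0.0, -0.0, -1.0]]
wrist_force: [0.0, -0.5, 0.1]
width: 1.005
grasp_force: 0.0
```

Call:
carry_out(
  motion=[
    [8.54, 3.8, -0.95, 0, 0, 0, 0],
    [8.54, 7.6, -1.9, 0, 0, 0, 0],
    [8.54, 11, -2.75, 0.5, 0, 0, 0],
    [8.54, 13.5, -3.4, 1, 0, 0, 0],
    [8.54, 15.0, -3.8, 1.5, 0, 0, 0],
    [8.54, 15.3, -3.8, 1.5, 0, 0, 0],
    [8.54, 15.3, -3.8, 1.5, 0, 0, 0],
    [8.54, 15.3, -3.8, 1.5, 0, 0, 0],
  ],
)

```text
clock: 1.43
ee_pos: [0.5661, -0.2387, 0.1793]
tool_rot: [[0.945, 0.328, -0.001], [0.328, -0.945, -0.0], [-0.001, 0.0, -1.0]]
wrist_force: [0.6, -0.1, 0.8]
width: 1.003
grasp_force: 0.0
```

```bash
cat >> h.py <<'E'
from scipy.optimize import least_squares
def rim(W,c0,zmin,zmax,R=.06):
    q=W.reshape(-1,3);q=q[np.isfinite(q[:,2])]
    q=q[(np.hypot(*(q[:,:2]-c0).T)<R)&(q[:,2]>zmin)&(q[:,2]<zmax)]
    if len(q)<20: return None
    r=least_squares(lambda p:np.hypot(q[:,0]-p[0],q[:,1]-p[1])-.0295,c0,loss="soft_l1",f_scale=.001)
    return r.x.round(4),np.median(q[:,2]).round(4),len(q)
def want(s,d):  # world shift -> tool cm
    return (np.array(s["tool_rot"]).T@np.array(d)*100).round(2)
E
python3 - <<'E'
from h import *
s,c=grab("wrist"); cv2.imwrite("pics/w1.png",c["color"]); W=cloud(c)
print(s["clock"],s["ee_pos"].round(4),s["tool_rot"].round(3),np.array(c["hand_eye"]).round(3))
r=rim(W,np.array([.566,-.237]),.098,.118); print(r)
if r: print(want(s,[*(r[0]-s["ee_pos"][:2]),0.077-s["ee_pos"][2]]))
E
```

```text
1.4333 [ 0.5661 -0.2387  0.1793] [[ 0.945  0.328 -0.001]
 [ 0.328 -0.945 -0.   ]
 [-0.001  0.    -1.   ]] [[-0.001 -0.955 -0.298  0.077]
 [ 1.    -0.001  0.    -0.001]
 [-0.001 -0.298  0.955 -0.179]
 [ 0.     0.     0.     1.   ]]
(array([ 0.5676, -0.2384]), np.float64(0.1047), 1114)
[ 0.16  0.02 10.23]
```

View pics/w1.png

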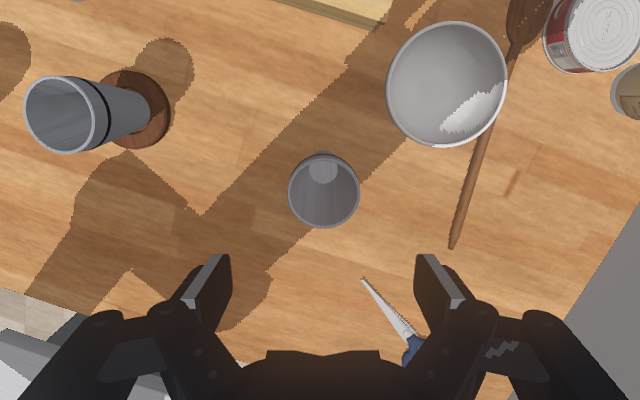

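The wrist view shows tumbler b's rim at px (323,190), centred between the pads. Descending to grip.

Call:
carry_out(
  motion=[
    [8.54, 0.1, 0, 2, 0, 0, 0],
    [8.54, 0.15, 0, 4.5, 0, 0, 0],
    [8.54, 0.15, 0, 7, 0, 0, 0],
    [8.54, 0.15, 0, 9, 0, 0, 0],
    [8.54, 0.15, 0, 10.3, 0, 0, 0],
    [8.54, 0.15, 0, 10.6, 0, 0, 0],
    [8.54, 0.15, 0, 10.6, 0, 0, 0],
    [8.54, 0.15, 0, 10.6, 0, 0, 0],
  ],
)

```text
clock: 2.15
ee_pos: [0.5686, -0.2383, 0.075]
tool_rot: [[0.945, 0.328, 0.002], [0.328, -0.945, -0.001], [0.002, 0.002, -1.0]]
wrist_force: [0.7, -0.0, 1.0]
width: 0.998
grasp_force: 0.0
```

Call:
carry_out(
  motion=[
    [5, 0, 0, 0, 0, 0, 0],
    [5, 0, 0, 0, 0, 0, 0],
    [5, 0, 0, 0, 0, 0, 0],
    [5, 0, 0, 0, 0, 0, 0],
    [5, 0, 0, 0, 0, 0, 0],
    [5, 0, 0, 0, 0, 0, 0],
    [5, 0, 0, 0, 0, 0, 0],
    [5, 0, 0, 0, 0, 0, 0],
  ],
)

```text
clock: 2.82
ee_pos: [0.5681, -0.2375, 0.0733]
tool_rot: [[0.944, 0.329, -0.0], [0.329, -0.944, -0.0], [-0.0, 0.0, -1.0]]
wrist_force: [-0.5, 0.6, 0.3]
width: 0.583
grasp_force: 0.0
```

Run:
```python
from h import *
s,c=grab("wrist"); cv2.imwrite("pics/w2.png",c["color"]); W=cloud(c)
s2,d=grab("scene"); 
print(s2["clock"],s2["width"],s2["grasp_force"])
for n,D in (("w",W),("s",cloud(d))): print(n,rim(D,np.array([.567,-.238]),.09,.118))
cv2.imwrite("pics/s2.png",np.hstack([c["color"][::1,:][100:400,150:500],cv2.resize(d["color"][130:280,320:520],(400,300))]))
```

```text
2.8667 0.5827981217853295 0.0
w (array([ 0.5686, -0.2381]), np.float64(0.1011), 4455)
s (array([ 0.5645, -0.2376]), np.float64(0.1003), 205)
```

View pics/s2.png

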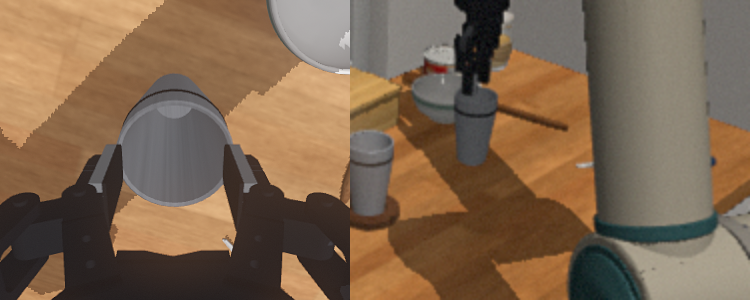

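The pads flank the collar at px (122,165) and (225,165) in the left half, but there is no force yet. Closing further.

Call:
carry_out(
  motion=[
    [4, 0, 0, 0, 0, 0, 0],
    [3, 0, 0, 0, 0, 0, 0],
    [3, 0, 0, 0, 0, 0, 0],
    [3, 0, 0, 0, 0, 0, 0],
  ],
)

```text
clock: 3.25
ee_pos: [0.5681, -0.2375, 0.0733]
tool_rot: [[0.944, 0.329, 0.0], [0.329, -0.944, -0.0], [-0.0, 0.0, -1.0]]
wrist_force: [0.6, 0.4, 0.2]
width: 0.351
grasp_force: 0.0
```

Run:
```python
from h import *
s,c=grab("wrist"); W=cloud(c)
s2,d=grab("scene"); 
print(rim(W,np.array([.567,-.238]),.09,.118),rim(cloud(d),np.array([.567,-.238]),.09,.118),s2["width"],s2["grasp_force"])
cv2.imwrite("pics/s3.png",np.hstack([c["color"][100:400,150:500],cv2.resize(d["color"][150:225,340:440],(400,300),interpolation=cv2.INTER_CUBIC)]))
# points of left/right pads in tool coords
R=s["tool_rot"];L=(W-s["ee_pos"])@R
for (v,u) in [(270,270),(270,375),(260,260),(260,385),(250,265),(250,380),(280,240)]: print(v,u,L[v,u].round(3))
```

```text
(array([ 0.5683, -0.238 ]), np.float64(0.1023), 3454) (array([ 0.5644, -0.2375]), np.float64(0.0995), 220) 0.3498763284526752 0.0
270 270 [ 0.011 -0.022 -0.067]
270 375 [ 0.011  0.021 -0.067]
260 260 [ 0.007 -0.029 -0.051]
260 385 [ 0.008  0.027 -0.054]
250 265 [ 0.002 -0.031 -0.03 ]
250 380 [ 0.003  0.029 -0.032]
280 240 [-0.081 -0.076  0.074]
```

View pics/s3.png

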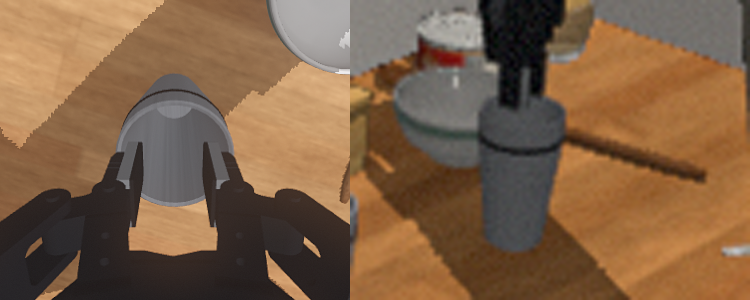

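Run:
```python
from h import *
s,c=grab("wrist"); W=cloud(c)
L=(W-s["ee_pos"])@s["tool_rot"]
for v in range(235,330,10): print(v,[(u,L[v,u].round(3).tolist()) for u in (270,277,284,290)])
cv2.imwrite("pics/w4.png",cv2.resize(c["color"][200:350,220:420],(800,600),interpolation=cv2.INTER_CUBIC))
```

```text
235 [(270, [0.011, -0.027, -0.031]), (277, [0.006, -0.025, -0.02]), (284, [-0.002, -0.024, -0.002]), (290, [-0.008, -0.022, 0.011])]
245 [(270, [0.005, -0.027, -0.032]), (277, [0.012, -0.022, -0.046]), (284, [0.012, -0.018, -0.045]), (290, [0.011, -0.016, -0.044])]
255 [(270, [0.008, -0.025, -0.047]), (277, [0.012, -0.02, -0.055]), (284, [0.012, -0.017, -0.055]), (290, [0.008, -0.016, -0.048])]
265 [(270, [0.012, -0.022, -0.064]), (277, [0.012, -0.019, -0.064]), (284, [0.012, -0.016, -0.064]), (290, [0.004, -0.015, -0.05])]
275 [(270, [0.011, -0.021, -0.071]), (277, [0.012, -0.018, -0.071]), (284, [0.012, -0.015, -0.071]), (290, [-0.0, -0.015, -0.052])]
285 [(270, [0.013, -0.019, -0.081]), (277, [0.009, -0.018, -0.074]), (284, [0.007, -0.016, -0.071]), (290, [-0.005, -0.015, -0.053])]
295 [(270, [0.013, -0.019, -0.086]), (277, [0.007, -0.017, -0.078]), (284, [0.004, -0.015, -0.074]), (290, [-0.009, -0.015, -0.054])]
305 [(270, [0.012, -0.018, -0.091]), (277, [0.005, -0.017, -0.081]), (284, [-0.0, -0.016, -0.074]), (290, [-0.108, -0.031, 0.074])]
315 [(270, [0.018, -0.016, -0.103]), (277, [0.001, -0.017, -0.082]), (284, [-0.005, -0.016, -0.074]), (290, [-0.12, -0.032, 0.075])]
325 [(270, [0.017, -0.015, -0.107]), (277, [0.017, -0.013, -0.107]), (284, [-0.01, -0.016, -0.074]), (290, [-0.132, -0.032, 0.075])]
```

View pics/w4.png

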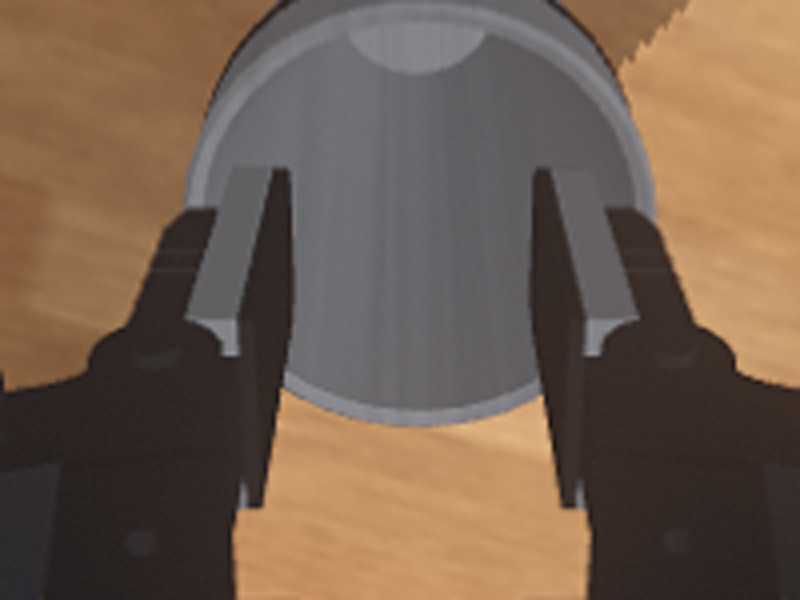

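The crop shows the finger ends above the rim. Depth puts the real tips about 43 mm behind the reported TCP (at z 0.116), so the arm has to go about 43 mm lower than planned. Opening first, then going down.

Call:
carry_out(
  motion=[
    [8.54, 0, 0, 0, 0, 0, 0],
    [8.54, 0, 0, 0, 0, 0, 0],
    [8.54, 0, 0, 0, 0, 0, 0],
    [8.54, 0, 0, 0, 0, 0, 0],
    [8.54, 0, 0, 0, 0, 0, 0],
    [8.54, 0, 0, 0, 0, 0, 0],
    [8.54, 0, 0, 0, 0, 0, 0],
    [8.54, 0, 0, 0, 0, 0, 0],
  ],
)

```text
clock: 4.07
ee_pos: [0.5681, -0.2376, 0.0733]
tool_rot: [[0.944, 0.329, 0.0], [0.329, -0.944, -0.0], [0.0, 0.0, -1.0]]
wrist_force: [-0.5, 0.1, 0.8]
width: 0.997
grasp_force: 0.0
```

Call:
carry_out(
  motion=[
    [8.54, 0, 0.03, 0.6, 0, 0, 0],
    [8.54, 0, 0.03, 1.4, 0, 0, 0],
    [8.54, 0, 0.03, 2.2, 0, 0, 0],
    [8.54, 0, 0.03, 3.0, 0, 0, 0],
    [8.54, 0, 0.03, 3.7, 0, 0, 0],
    [8.54, 0, 0.03, 4.2, 0, 0, 0],
    [8.54, 0, 0.03, 4.3, 0, 0, 0],
    [8.54, 0, 0.03, 4.3, 0, 0, 0],
  ],
)

```text
clock: 4.73
ee_pos: [0.568, -0.2377, 0.0297]
tool_rot: [[0.944, 0.329, -0.001], [0.329, -0.944, 0.0], [-0.001, -0.001, -1.0]]
wrist_force: [0.6, 1.0, 0.9]
width: 0.997
grasp_force: 0.0
```

Call:
carry_out(
  motion=[
    [5.6, 0, 0, 0, 0, 0, 0],
    [5.6, 0, 0, 0, 0, 0, 0],
    [5.6, 0, 0, 0, 0, 0, 0],
    [5.6, 0, 0, 0, 0, 0, 0],
    [5.6, 0, 0, 0, 0, 0, 0],
    [5.6, 0, 0, 0, 0, 0, 0],
    [5.6, 0, 0, 0, 0, 0, 0],
    [5.6, 0, 0, 0, 0, 0, 0],
  ],
)

```text
clock: 5.4
ee_pos: [0.5688, -0.2382, 0.0313]
tool_rot: [[0.944, 0.329, 0.002], [0.329, -0.944, -0.001], [0.001, 0.001, -1.0]]
wrist_force: [0.2, -1.6, 5.4]
width: 0.706
grasp_force: 65.7
```

Call:
carry_out(
  motion=[
    [5.6, 0, 0, -0.5, 0, 0, 0],
    [5.6, 0, 0, -1.7, 0, 0, 0],
    [5.6, 0, 0, -3.7, 0, 0, 0],
    [5.6, 0, 0, -6.2, 0, 0, 0],
    [5.6, 0, 0, -9, 0, 0, 0],
    [5.6, 0, 0, -11.8, 0, 0, 0],
    [5.6, 0, 0, -14, 0, 0, 0],
    [5.6, 0, 0, -15, 0, 0, 0],
  ],
)

```text
clock: 6.07
ee_pos: [0.569, -0.2382, 0.1847]
tool_rot: [[0.944, 0.329, 0.004], [0.329, -0.944, -0.002], [0.003, 0.004, -1.0]]
wrist_force: [-0.1, 0.1, -1.8]
width: 0.71
grasp_force: 65.4
```

Call:
carry_out(
  motion=[
    [5.6, 0.2, -0.6, 0, 0, 0, 0],
    [5.6, 0.6, -2, 0, 0, 0, 0],
    [5.6, 1.3, -4.1, 0, 0, 0, 0],
    [5.6, 2.1, -6.6, 0, 0, 0, 0],
    [5.6, 2.9, -9.2, 0, 0, 0, 0],
    [5.6, 3.8, -11.8, 0, 0, 0, 0],
    [5.6, 4.6, -14.4, 0, 0, 0, 0],
    [5.6, 5.4, -17, 0, 0, 0, 0],
  ],
)

```text
clock: 6.73
ee_pos: [0.5617, -0.0568, 0.1774]
tool_rot: [[0.944, 0.329, -0.005], [0.329, -0.944, 0.001], [-0.004, -0.003, -1.0]]
wrist_force: [1.7, -0.8, -1.6]
width: 0.708
grasp_force: 65.4
```

Call:
carry_out(
  motion=[
    [5.6, 0.7, -2.2, 0, 0, 0, 0],
    [5.6, 1.1, -3.4, 0, 0, 0, 0],
    [5.6, 1.3, -3.95, 0, 0, 0, 0],
    [5.6, 1.3, -4.0, 0, 0, 0, 0],
    [5.6, 1.3, -4.0, 0, 0, 0, 0],
    [5.6, 1.3, -4.0, 0, 0, 0, 0],
  ],
)

```text
clock: 7.23
ee_pos: [0.5624, -0.0185, 0.1799]
tool_rot: [[0.945, 0.327, -0.001], [0.327, -0.945, -0.0], [-0.001, 0.0, -1.0]]
wrist_force: [-0.2, -0.9, -1.7]
width: 0.712
grasp_force: 65.5
```

Run:
```python
from h import *
s,c=grab("top");s,d=grab("scene"); e=s["ee_pos"]; print(s["clock"],e.round(4),s["width"],s["grasp_force"],s["wrist_force"].round(2))
print(rim(cloud(c),np.array([.562,-.017]),.245,.27),rim(cloud(d),np.array([.56,-.017]),.235,.27))
Q=cloud(d).reshape(-1,3);Q=Q[np.isfinite(Q[:,2])&(np.hypot(Q[:,0]-.562,Q[:,1]+.017)<.04)]
for z in np.arange(.09,.28,.01):
    k=Q[abs(Q[:,2]-z)<.005]; print(z.round(2),len(k),k[:,:2].mean(0).round(4) if len(k) else '',end='; ')
cv2.imwrite("pics/s5.png",cv2.resize(d["color"][80:260,240:440],(660,594),interpolation=cv2.INTER_CUBIC))
```

```text
7.2833 [ 0.5624 -0.0186  0.18  ] 0.7097444699386676 65.4585556405209 [-0.95 -0.05 -2.11]
(array([ 0.5607, -0.0168]), np.float64(0.2541), 40) (array([ 0.5583, -0.0161]), np.float64(0.2491), 395)
0.09 122 [ 0.5564 -0.0132]; 0.1 154 [ 0.5579 -0.0156]; 0.11 148 [ 0.5589 -0.0171]; 0.12 1 [ 0.5271 -0.0152]; 0.13 0 ; 0.14 0 ; 0.15 24 [ 0.5465 -0.0083]; 0.16 59 [ 0.5471 -0.0079]; 0.17 60 [ 0.5469 -0.0055]; 0.18 63 [ 0.5466 -0.0058]; 0.19 70 [ 0.5457 -0.0048]; 0.2 74 [ 0.5435 -0.0045]; 0.21 77 [ 0.5441 -0.004 ]; 0.22 67 [ 0.5402 -0.0047]; 0.23 78 [ 0.5397 -0.0039]; 0.24 116 [ 0.5481 -0.0167]; 0.25 128 [ 0.5492 -0.0204]; 0.26 62 [ 0.5611 -0.0341]; 0.27 36 [ 0.5641 -0.0364]; 0.28 36 [ 0.5512 -0.0117];
```

View pics/s5.png

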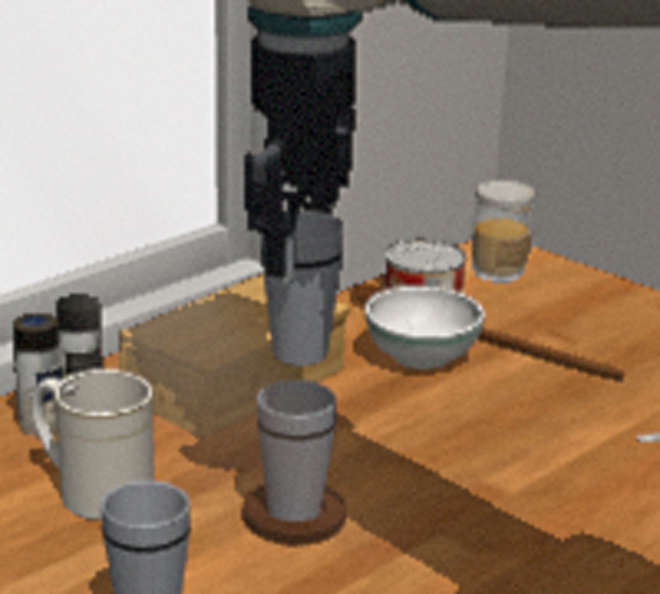

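The scene crop shows the held tumbler (foot at px (301,355)) upright over the stand tumbler (rim at (296,395)). There may be a 1–3 mm offset, so I'm fitting both cones to check.

```bash
cat >> h.py <<'E'
def cone(W,c0,foot,z0,z1,tilt=False):
    q=W.reshape(-1,3);q=q[np.isfinite(q[:,2])]
    q=q[(np.hypot(*(q[:,:2]-c0).T)<.042)&(q[:,2]>z0)&(q[:,2]<z1)]
    r=.021+np.minimum(q[:,2]-foot,.083)*.12
    g=lambda p:np.hypot(q[:,0]-p[0]-(p[2]*(q[:,2]-q[:,2].mean()) if tilt else 0),q[:,1]-p[1]-(p[3]*(q[:,2]-q[:,2].mean()) if tilt else 0))-r
    o=least_squares(g,[*c0,0,0] if tilt else c0,loss="soft_l1",f_scale=.001)
    return o.x.round(4),len(q),np.median(abs(o.fun)).round(4)
E
python3 - <<'E'
from h import *
s,d=grab("scene");W=cloud(d);s,t=grab("top");T=cloud(t)
c0=np.array([.56,-.017])
print("held",cone(W,c0,.15,.155,.228),cone(W,c0,.15,.155,.228,1))
print("c",cone(W,c0,.006,.035,.105),cone(W,c0,.006,.035,.105,1))
print("top c",cone(T,c0,.006,.03,.108), "held",cone(T,c0,.15,.155,.228))
E
```

```text
held (array([ 0.56  , -0.0196]), 496, np.float64(0.001)) (array([ 5.60e-01, -1.96e-02,  5.00e-04,  6.10e-03]), 496, np.float64(0.001))
c (array([ 0.5597, -0.0176]), 581, np.float64(0.0014)) (array([ 0.5597, -0.0175, -0.0332,  0.032 ]), 581, np.float64(0.0013))
top c (array([ 0.5671, -0.0171]), 49, np.float64(0.0009)) held (array([ 0.56 , -0.017]), 0, np.float64(nan))
  return _methods._mean(a, axis=axis, dtype=dtype,
  ret = ret.dtype.type(ret / rcount)
```

Call:
carry_out(
  motion=[
    [5.6, 0.05, -0.14, 0.8, 0, 0, 0],
    [5.6, 0.05, -0.14, 2, 0, 0, 0],
    [5.6, 0.05, -0.14, 3.5, 0, 0, 0],
    [5.6, 0.05, -0.14, 5, 0, 0, 0],
    [5.6, 0.05, -0.14, 6.5, 0, 0, 0],
    [5.6, 0.05, -0.14, 7.7, 0, 0, 0],
    [5.6, 0.05, -0.14, 8.3, 0, 0, 0],
    [5.6, 0.05, -0.14, 8.5, 0, 0, 0],
  ],
)

```text
clock: 8.1
ee_pos: [0.5617, -0.016, 0.0934]
tool_rot: [[0.945, 0.328, -0.003], [0.329, -0.945, 0.0], [-0.002, -0.001, -1.0]]
wrist_force: [-0.5, -1.0, -1.7]
width: 0.708
grasp_force: 65.5
```

Call:
carry_out(
  motion=[
    [5.6, 0, 0, 0.2, 0, 0, 0],
    [5.6, 0, 0, 0.4, 0, 0, 0],
    [5.6, 0, 0, 0.6, 0, 0, 0],
    [5.6, 0, 0, 0.7, 0, 0, 0],
    [5.6, 0, 0, 0.8, 0, 0, 0],
    [5.6, 0, 0, 0.8, 0, 0, 0],
    [5.6, 0, 0, 0.8, 0, 0, 0],
  ],
)

```text
clock: 8.68
ee_pos: [0.5626, -0.016, 0.0874]
tool_rot: [[0.944, 0.329, 0.0], [0.329, -0.944, -0.0], [0.0, 0.0, -1.0]]
wrist_force: [-0.6, 0.8, -2.3]
width: 0.712
grasp_force: 65.5
```

Call:
carry_out(
  motion=[
    [5.6, 0, 0.05, 0.1, 0, 0, 0],
    [5.6, 0, 0.05, 0.2, 0, 0, 0],
    [5.6, 0, 0.05, 0.3, 0, 0, 0],
    [5.6, 0, 0.05, 0.3, 0, 0, 0],
    [5.6, 0, 0.05, 0.3, 0, 0, 0],
  ],
)

```text
clock: 9.1
ee_pos: [0.5626, -0.0165, 0.0842]
tool_rot: [[0.944, 0.329, -0.0], [0.329, -0.944, -0.0], [-0.0, 0.0, -1.0]]
wrist_force: [-0.4, -0.8, -2.5]
width: 0.711
grasp_force: 65.5
```

Call:
carry_out(
  motion=[
    [5.6, 0, 0, 0.05, 0, 0, 0],
    [5.6, 0, 0, 0.1, 0, 0, 0],
    [5.6, 0, 0, 0.1, 0, 0, 0],
    [5.6, 0, 0, 0.1, 0, 0, 0],
  ],
)

```text
clock: 9.43
ee_pos: [0.5627, -0.0165, 0.0833]
tool_rot: [[0.944, 0.329, 0.0], [0.329, -0.944, -0.0], [-0.0, 0.0, -1.0]]
wrist_force: [-0.4, -0.7, -2.0]
width: 0.713
grasp_force: 65.5
```

Call:
carry_out(
  motion=[
    [5.6, 0, 0, 0.05, 0, 0, 0],
    [5.6, 0, 0, 0.1, 0, 0, 0],
    [5.6, 0, 0, 0.1, 0, 0, 0],
    [5.6, 0, 0, 0.1, 0, 0, 0],
  ],
)

```text
clock: 9.77
ee_pos: [0.5627, -0.0165, 0.0823]
tool_rot: [[0.944, 0.329, 0.0], [0.329, -0.944, -0.0], [-0.0, 0.0, -1.0]]
wrist_force: [0.2, -0.2, -2.9]
width: 0.714
grasp_force: 65.5
```

Call:
carry_out(
  motion=[
    [5.6, 0, 0, 0.04, 0, 0, 0],
    [5.6, 0, 0, 0.07, 0, 0, 0],
    [5.6, 0, 0, 0.07, 0, 0, 0],
    [5.6, 0, 0, 0.07, 0, 0, 0],
  ],
)

```text
clock: 10.1
ee_pos: [0.5629, -0.0165, 0.0819]
tool_rot: [[0.944, 0.329, 0.001], [0.329, -0.944, -0.0], [0.001, 0.0, -1.0]]
wrist_force: [0.0, -1.3, 0.5]
width: 0.71
grasp_force: 65.7
```

Call:
carry_out(
  motion=[
    [8.54, 0, 0, 0, 0, 0, 0],
    [8.54, 0, 0, 0, 0, 0, 0],
    [8.54, 0, 0, 0, 0, 0, 0],
    [8.54, 0, 0, 0, 0, 0, 0],
    [8.54, 0, 0, 0, 0, 0, 0],
    [8.54, 0, 0, 0, 0, 0, 0],
  ],
)

```text
clock: 10.6
ee_pos: [0.5627, -0.0164, 0.0816]
tool_rot: [[0.944, 0.329, -0.0], [0.329, -0.944, -0.0], [-0.0, 0.0, -1.0]]
wrist_force: [0.4, 0.0, 0.1]
width: 1.0
grasp_force: 0.0
```

Call:
carry_out(
  motion=[
    [8.54, 0, 0, -0.8, 0, 0, 0],
    [8.54, 0, 0, -2, 0, 0, 0],
    [8.54, 0, 0, -4, 0, 0, 0],
    [8.54, 0, 0, -6, 0, 0, 0],
    [8.54, 0, 0, -8, 0, 0, 0],
    [8.54, 0, 0, -9.5, 0, 0, 0],
    [8.54, 0, 0, -10, 0, 0, 0],
    [8.54, 0, 0, -10, 0, 0, 0],
  ],
)

```text
clock: 11.27
ee_pos: [0.5636, -0.0165, 0.1842]
tool_rot: [[0.944, 0.329, 0.004], [0.329, -0.944, -0.001], [0.004, 0.002, -1.0]]
wrist_force: [0.1, 0.6, -0.1]
width: 0.998
grasp_force: 0.0
```

Run:
```python
from h import *
s,d=grab("scene");W=cloud(d);s,t=grab("top");s,w=grab("wrist"); c0=np.array([.56,-.017])
print(s["clock"],s["ee_pos"].round(4),s["width"])
for C in (t,d,w): print(rim(cloud(C),c0,.148,.168,.045), "c rim", rim(cloud(C),c0,.108,.12,.045))
print("upper",cone(W,c0,.051,.118,.155,1),"c",cone(W,c0,.006,.035,.105,1))
T=cloud(t); print("a",rim(T,np.array([.527,.1645]),.1,.112,.045),rim(W,np.array([.527,.1645]),.1,.112,.045))
cv2.imwrite("pics/s6.png",np.hstack([cv2.resize(d["color"][160:260,270:400],(520,400),interpolation=cv2.INTER_CUBIC),w["color"][0:400,190:460]]))
```

```text
11.3667 [ 0.5625 -0.0164  0.1811] 0.9997092314915313
(array([ 0.5618, -0.017 ]), np.float64(0.1559), 49) c rim None
(array([ 0.5588, -0.0166]), np.float64(0.1535), 185) c rim (array([ 0.5598, -0.0179]), np.float64(0.1134), 110)
(array([ 0.5622, -0.0168]), np.float64(0.1551), 1700) c rim (array([ 0.5666, -0.0156]), np.float64(0.112), 864)
upper (array([ 0.5593, -0.017 , -0.0558,  0.0608]), 451, np.float64(0.0017)) c (array([ 5.60e-01, -1.82e-02,  1.60e-03,  1.00e-04]), 467, np.float64(0.001))
a (array([0.5286, 0.1644]), np.float64(0.1051), 132) (array([0.5258, 0.1648]), np.float64(0.104), 163)
```

View pics/s6.png

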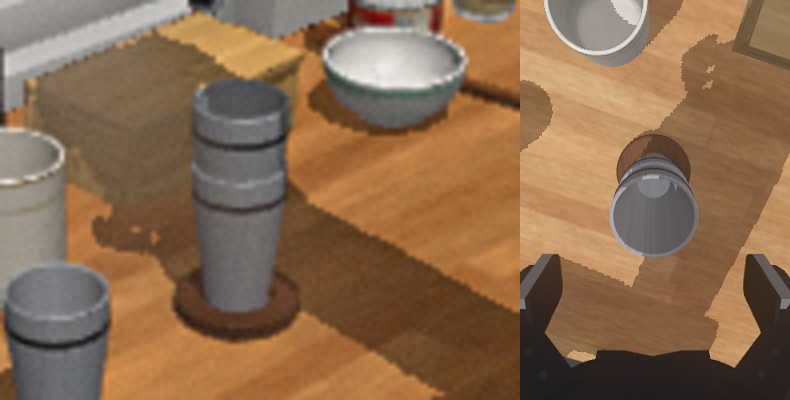

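The scene crop shows b nested straight in c, rims one above the other at px (240,100) and (238,185), with measured rim z 0.155. The mug and bowl are untouched. Next, tumbler a.

Call:
carry_out(
  motion=[
    [8.54, 0.3, -2, 0, 0, 0, 0],
    [8.54, 0.8, -5, 0, 0, 0, 0],
    [8.54, 1.3, -8.5, 0, 0, 0, 0],
    [8.54, 1.8, -12, 0, 0, 0, 0],
    [8.54, 2.3, -15.5, 0, 0, 0, 0],
    [8.54, 2.8, -17.8, 1, 0, 0, 0],
    [8.54, 2.8, -18.2, 3, 0, 0, 0],
    [8.54, 2.8, -18.2, 5, 0, 0, 0],
  ],
)

```text
clock: 12.08
ee_pos: [0.5286, 0.1666, 0.1303]
tool_rot: [[0.943, 0.331, -0.0], [0.331, -0.943, 0.0], [-0.0, -0.0, -1.0]]
wrist_force: [0.3, -1.0, -0.5]
width: 1.001
grasp_force: 0.0
```

Call:
carry_out(
  motion=[
    [8.54, 0, 0, 0, 0, 0, 0],
    [8.54, 0, 0, 0, 0, 0, 0],
    [8.54, 0, 0, 0, 0, 0, 0],
  ],
)

```text
clock: 12.33
ee_pos: [0.5296, 0.1644, 0.1323]
tool_rot: [[0.945, 0.328, 0.0], [0.328, -0.945, -0.0], [0.0, 0.0, -1.0]]
wrist_force: [0.8, 1.4, 0.3]
width: 0.996
grasp_force: 0.0
```

Run:
```python
from h import *
s,c=grab("wrist"); W=cloud(c)
print(s["clock"],s["ee_pos"].round(4),s["qpos"].round(2))
r=rim(W,np.array([.529,.1643]),.098,.118); print(r)
if r: print(want(s,[*(r[0]-s["ee_pos"][:2]),0.0305-s["ee_pos"][2]]))
```

```text
12.3333 [0.5296 0.1644 0.1323] [ 0.23  0.16  1.41 -0.    1.57  1.47]
(array([0.5291, 0.165 ]), np.float64(0.1046), 1622)
[-0.03 -0.08 10.18]
```

Call:
carry_out(
  motion=[
    [8.54, 0, -0.07, 1.5, 0, 0, 0],
    [8.54, 0, -0.07, 3.5, 0, 0, 0],
    [8.54, 0, -0.07, 5.5, 0, 0, 0],
    [8.54, 0, -0.07, 7.5, 0, 0, 0],
    [8.54, 0, -0.07, 9.2, 0, 0, 0],
    [8.54, 0, -0.07, 10, 0, 0, 0],
    [8.54, 0, -0.07, 10.1, 0, 0, 0],
    [8.54, 0, -0.07, 10.1, 0, 0, 0],
  ],
)

```text
clock: 13.05
ee_pos: [0.5297, 0.1652, 0.0315]
tool_rot: [[0.945, 0.328, 0.001], [0.328, -0.945, 0.0], [0.001, 0.0, -1.0]]
wrist_force: [-0.3, 0.0, 0.5]
width: 1.006
grasp_force: 0.0
```

Call:
carry_out(
  motion=[
    [5.6, 0, 0, 0, 0, 0, 0],
    [5.6, 0, 0, 0, 0, 0, 0],
    [5.6, 0, 0, 0, 0, 0, 0],
    [5.6, 0, 0, 0, 0, 0, 0],
    [5.6, 0, 0, 0, 0, 0, 0],
    [5.6, 0, 0, 0, 0, 0, 0],
    [5.6, 0, 0, 0, 0, 0, 0],
    [5.6, 0, 0, 0, 0, 0, 0],
  ],
)

```text
clock: 13.72
ee_pos: [0.5304, 0.1655, 0.0325]
tool_rot: [[0.944, 0.329, 0.004], [0.329, -0.945, 0.0], [0.004, 0.001, -1.0]]
wrist_force: [-0.2, -1.3, 5.9]
width: 0.707
grasp_force: 65.6
```

Call:
carry_out(
  motion=[
    [5.6, 0, 0, -0.5, 0, 0, 0],
    [5.6, 0, 0, -1.7, 0, 0, 0],
    [5.6, 0, 0, -3.7, 0, 0, 0],
    [5.6, 0, 0, -6.5, 0, 0, 0],
    [5.6, 0, 0, -9.5, 0, 0, 0],
    [5.6, 0, 0, -12.5, 0, 0, 0],
    [5.6, 0, 0, -15.5, 0, 0, 0],
    [5.6, 0, 0, -18, 0, 0, 0],
  ],
)

```text
clock: 14.38
ee_pos: [0.5289, 0.1654, 0.2138]
tool_rot: [[0.944, 0.329, 0.002], [0.329, -0.944, 0.0], [0.002, 0.0, -1.0]]
wrist_force: [1.5, -0.1, -1.4]
width: 0.71
grasp_force: 65.3
```

Call:
carry_out(
  motion=[
    [5.6, 0, 0, -1, 0, 0, 0],
    [5.6, 0, 0, -1.3, 0, 0, 0],
    [5.6, 0, 0, -1.5, 0, 0, 0],
    [5.6, 0, 0, -1.5, 0, 0, 0],
    [5.6, 0, 0, -1.5, 0, 0, 0],
  ],
)

```text
clock: 14.8
ee_pos: [0.5284, 0.1651, 0.2235]
tool_rot: [[0.944, 0.329, -0.003], [0.329, -0.944, -0.001], [-0.004, -0.0, -1.0]]
wrist_force: [1.2, -0.7, -1.1]
width: 0.709
grasp_force: 65.3
```

Call:
carry_out(
  motion=[
    [5.6, -0.1, 0.6, 0, 0, 0, 0],
    [5.6, -0.3, 2, 0, 0, 0, 0],
    [5.6, -0.65, 4.1, 0, 0, 0, 0],
    [5.6, -1.1, 6.8, 0, 0, 0, 0],
    [5.6, -1.5, 9.6, 0, 0, 0, 0],
    [5.6, -2, 12.4, 0, 0, 0, 0],
    [5.6, -2.4, 15, 0, 0, 0, 0],
    [5.6, -2.7, 17, 0, 0, 0, 0],
  ],
)

```text
clock: 15.47
ee_pos: [0.5592, -0.0066, 0.2245]
tool_rot: [[0.945, 0.327, -0.002], [0.327, -0.945, -0.0], [-0.002, -0.0, -1.0]]
wrist_force: [-0.6, 0.4, -1.3]
width: 0.711
grasp_force: 65.4
```

Call:
carry_out(
  motion=[
    [5.6, -0.15, 0.9, 0, 0, 0, 0],
    [5.6, -0.2, 1.2, 0, 0, 0, 0],
    [5.6, -0.2, 1.2, 0, 0, 0, 0],
    [5.6, -0.2, 1.2, 0, 0, 0, 0],
    [5.6, -0.2, 1.2, 0, 0, 0, 0],
  ],
)

```text
clock: 15.88
ee_pos: [0.5614, -0.015, 0.2255]
tool_rot: [[0.944, 0.33, -0.0], [0.33, -0.944, 0.0], [-0.0, -0.0, -1.0]]
wrist_force: [0.6, -1.1, -2.4]
width: 0.715
grasp_force: 65.4
```

Run:
```python
from h import *
s,d=grab("scene");W=cloud(d);c0=np.array([.56,-.017]);f=s["ee_pos"][2]-.031
print(s["clock"],s["ee_pos"].round(4),s["width"],s["grasp_force"],s["wrist_force"].round(1))
print("held",cone(W,c0,f,f+.005,f+.078),cone(W,c0,f,f+.005,f+.078,1))
print("c",cone(W,c0,.006,.035,.105),"up",cone(W,c0,.051,.118,.155))
q=W.reshape(-1,3);q=q[np.isfinite(q[:,2])&(np.hypot(q[:,0]-.56,q[:,1]+.017)<.045)&(q[:,2]>.17)];print("foot min",np.sort(q[:,2])[[3,10]],f)
```

```text
15.8833 [ 0.5614 -0.015   0.2255] 0.7148072367161573 65.44956884550629 [ 0.6 -1.1 -2.4]
held (array([ 0.5584, -0.0161]), 532, np.float64(0.001)) (array([ 0.5584, -0.0161,  0.0044,  0.0233]), 532, np.float64(0.001))
c (array([ 0.5602, -0.0183]), 465, np.float64(0.001)) up (array([ 0.5592, -0.0172]), 457, np.float64(0.0015))
foot min [0.19554119 0.19675669] 0.1945390874344002
```

Call:
carry_out(
  motion=[
    [5.6, 0.04, 0.17, 0.8, 0, 0, 0],
    [5.6, 0.04, 0.17, 2, 0, 0, 0],
    [5.6, 0.04, 0.17, 3.5, 0, 0, 0],
    [5.6, 0.04, 0.17, 5, 0, 0, 0],
    [5.6, 0.04, 0.17, 6.5, 0, 0, 0],
    [5.6, 0.04, 0.17, 7.7, 0, 0, 0],
    [5.6, 0.04, 0.17, 8.3, 0, 0, 0],
    [5.6, 0.04, 0.17, 8.5, 0, 0, 0],
  ],
)

```text
clock: 16.6
ee_pos: [0.5618, -0.0173, 0.1387]
tool_rot: [[0.944, 0.329, -0.002], [0.329, -0.944, 0.0], [-0.002, -0.001, -1.0]]
wrist_force: [0.7, 0.3, -1.8]
width: 0.705
grasp_force: 65.4
```

Call:
carry_out(
  motion=[
    [5.6, 0, 0, 0.2, 0, 0, 0],
    [5.6, 0, 0, 0.4, 0, 0, 0],
    [5.6, 0, 0, 0.6, 0, 0, 0],
    [5.6, 0, 0, 0.7, 0, 0, 0],
    [5.6, 0, 0, 0.8, 0, 0, 0],
    [5.6, 0, 0, 0.8, 0, 0, 0],
    [5.6, 0, 0, 0.8, 0, 0, 0],
  ],
)

```text
clock: 17.18
ee_pos: [0.5625, -0.0176, 0.1327]
tool_rot: [[0.944, 0.329, 0.0], [0.329, -0.944, -0.0], [0.0, 0.0, -1.0]]
wrist_force: [-0.3, 0.7, -1.9]
width: 0.715
grasp_force: 65.4
```

Call:
carry_out(
  motion=[
    [5.6, 0.02, -0.07, 0.1, 0, 0, 0],
    [5.6, 0.02, -0.07, 0.2, 0, 0, 0],
    [5.6, 0.02, -0.07, 0.3, 0, 0, 0],
    [5.6, 0.02, -0.07, 0.3, 0, 0, 0],
    [5.6, 0.02, -0.07, 0.3, 0, 0, 0],
  ],
)

```text
clock: 17.6
ee_pos: [0.5624, -0.0169, 0.1295]
tool_rot: [[0.944, 0.329, -0.0], [0.329, -0.944, -0.0], [-0.0, 0.0, -1.0]]
wrist_force: [0.8, 1.4, -2.2]
width: 0.712
grasp_force: 65.4
```

Call:
carry_out(
  motion=[
    [5.6, 0, 0, 0.05, 0, 0, 0],
    [5.6, 0, 0, 0.1, 0, 0, 0],
    [5.6, 0, 0, 0.1, 0, 0, 0],
    [5.6, 0, 0, 0.1, 0, 0, 0],
  ],
)

```text
clock: 17.93
ee_pos: [0.5624, -0.0168, 0.1286]
tool_rot: [[0.944, 0.329, 0.0], [0.329, -0.944, -0.0], [0.0, 0.0, -1.0]]
wrist_force: [0.6, 0.9, -1.6]
width: 0.708
grasp_force: 65.5
```

Call:
carry_out(
  motion=[
    [5.6, 0, 0, 0.04, 0, 0, 0],
    [5.6, 0, 0, 0.07, 0, 0, 0],
    [5.6, 0, 0, 0.07, 0, 0, 0],
    [5.6, 0, 0, 0.07, 0, 0, 0],
  ],
)

```text
clock: 18.27
ee_pos: [0.5625, -0.0168, 0.1281]
tool_rot: [[0.944, 0.329, 0.0], [0.329, -0.944, 0.0], [0.0, 0.0, -1.0]]
wrist_force: [1.0, 0.7, -0.8]
width: 0.714
grasp_force: 65.6
```

Call:
carry_out(
  motion=[
    [5.6, 0, 0, 0.03, 0, 0, 0],
    [5.6, 0, 0, 0.03, 0, 0, 0],
    [5.6, 0, 0, 0.03, 0, 0, 0],
    [5.6, 0, 0, 0.03, 0, 0, 0],
  ],
)

```text
clock: 18.6
ee_pos: [0.5625, -0.0168, 0.1279]
tool_rot: [[0.944, 0.329, 0.001], [0.329, -0.944, 0.0], [0.0, 0.0, -1.0]]
wrist_force: [1.3, 1.1, 1.7]
width: 0.71
grasp_force: 65.8
```

In light contact at the predicted height, so I'm releasing and going up.

Call:
carry_out(
  motion=[
    [8.54, 0, 0, 0, 0, 0, 0],
    [8.54, 0, 0, 0, 0, 0, 0],
    [8.54, 0, 0, 0, 0, 0, 0],
    [8.54, 0, 0, 0, 0, 0, 0],
    [8.54, 0, 0, 0, 0, 0, 0],
    [8.54, 0, 0, 0, 0, 0, 0],
  ],
)

```text
clock: 19.1
ee_pos: [0.5623, -0.0169, 0.1275]
tool_rot: [[0.944, 0.329, -0.0], [0.329, -0.944, -0.0], [-0.0, 0.0, -1.0]]
wrist_force: [0.7, -0.1, 0.6]
width: 0.999
grasp_force: 0.0
```

Call:
carry_out(
  motion=[
    [8.54, 0, 0, -0.8, 0, 0, 0],
    [8.54, 0, 0, -2, 0, 0, 0],
    [8.54, 0, 0, -4, 0, 0, 0],
    [8.54, 0, 0, -6, 0, 0, 0],
    [8.54, 0, 0, -8, 0, 0, 0],
    [8.54, 0, 0, -9.5, 0, 0, 0],
    [8.54, 0, 0, -10, 0, 0, 0],
    [8.54, 0, 0, -10, 0, 0, 0],
  ],
)

```text
clock: 19.77
ee_pos: [0.5631, -0.0169, 0.2302]
tool_rot: [[0.944, 0.329, 0.004], [0.329, -0.944, -0.001], [0.004, 0.002, -1.0]]
wrist_force: [0.4, 1.1, 0.1]
width: 1.001
grasp_force: 0.0
```

Run:
```python
from h import *
s,d=grab("scene");W=cloud(d);s,w=grab("wrist"); c0=np.array([.56,-.017])
print(s["clock"],s["ee_pos"].round(4),s["width"])
print(rim(W,c0,.193,.21,.045),rim(cloud(w),c0,.193,.215,.045))
print("c",cone(W,c0,.006,.035,.105))
cv2.imwrite("pics/s7.png",np.hstack([cv2.resize(d["color"][140:260,250:410],(533,400),interpolation=cv2.INTER_CUBIC),w["color"][0:400,190:450]]))
```

```text
19.8167 [ 0.5626 -0.0169  0.2283] 1.0007394200077864
(array([ 0.5586, -0.0166]), np.float64(0.1979), 185) (array([ 0.5621, -0.0168]), np.float64(0.1997), 1618)
c (array([ 0.5602, -0.0181]), 470, np.float64(0.001))
```

View pics/s7.png

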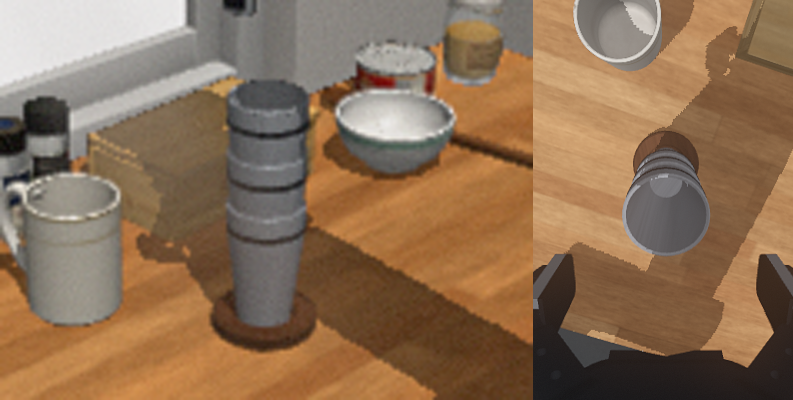

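The picture shows all three tumblers in one straight stack, rims at px (267,95), (267,150) and (266,205). The gripper is clear and the mug and bowl are untouched.

```bash
python3 -c "
from workcell import bot
print(bot.hand_in())"
```

```text
the job is handed in; nothing more can be done
None
```

All three tumblers now stand in one straight nested stack in the wooden stand, each set down with light contact and released; the mug, timer and bowl were not touched, and I handed the job in at about 20 s of the 64 s allowed.

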